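# Hold the crooked wax tube in the saw guide for trimming

## Robot

A 6-joint arm with a two-finger parallel gripper is mounted at the origin on the work surface. World frame = base frame: x ahead of the robot, y to its left, z up, the work surface at z = 0. Lengths are in m, angles in rad, forces in N, time in s.
With the tool pointing down it reaches from about 0.3 to 0.875 m from the base axis. Payload 6.4 kg.
Tool frame: the origin (TCP) lies on the mounting face of the last link; the fingertips stand 173 mm ahead of it and the grasp point (between the pads) lies 155 mm ahead of it (ctrl.grip_point_offset is the distance from the TCP to the grasp point, in m); z points along the fingers, y is the line along which they close (so a half turn about z gives the same grasp; the last joint's range is limited). The gripper opens to 85 mm and grips with 20 to 120 N. Pads are 22 mm wide; open, the fingers measure 114 mm over their backs; the gripper's body (76 mm by 85 mm) begins 54 mm behind the grasp point. The pads swing forward as they close: fully open they stand 13 mm farther back than shut.
Start: joints at [-1.481, 0.181, 1.607, -0, 1.354, -0.206], TCP at [0.168, -0.55, 0.405] pointing down, gripper open.
Joint ranges: [-2.99, 2.99], [-0.89, 2.07], [0.3, 2.58], [-1.14, 4.28], [0, 2.63], [-3.12, 3.12]. Speed limits (rad/s): [2.57, 2.57, 3.01, 3.14, 3.14, 3.14].

## Interface

Orientations are given as a unit quaternion [w, x, y, z].
In Python, from bench import status, imaging, ctrl, models gives the robot as it stands.
- The arm moves only by the tool send_rows, never from a script. Its argument "commands" is a list that holds one entry, the list of rows, each a list of 6 numbers: the shift along the tool's x, y, z normalised to -1 to 1, where 1 is 3 cm, then the turn, a rotation vector about the tool's x, y, z normalised to -1 to 1, where 1 is 0.1 rad. A call has 1 to 8 rows; each row shifts and turns the commanded pose from where the row before left it, along the tool's axes as they then stand; what a row does not reach is not made up. A row lasts 1/12 s, in which the tool goes at most 41.7 mm and 7.16 degrees, less where a joint would pass 70% of its speed; a pose out of reach is approached as far as the arm can. A call with a number of a shift or a turn outside -1 to 1 is refused whole. A call with a gripper value outside its range is refused whole. "jaw" is the opening, from 0 (shut) to 1 (fully open), set as the call begins (left out, the last holds). The fingers move at their own pace and stop on an object; the grip force is fixed at half the most. Time passes only in rows, so rows that do not move let the fingers close. It gives the time, the measured TCP pose, the force, the opening and the grip force at its end, in the units of the state.
- status.get_obs(): the state, without advancing time (a new reading comes with each control period).
- imaging.camera(name): name is "side" or "top" or "wrist"; returns a dict with "image" (420x560x3 uint8, blue, green, red), "depth" (420x560 float32, m along the optical axis (not along the pixel's ray), 0 where there is no reading), "mtx" (3x3 intrinsics, pixels), "pose" (4x4, takes a point from camera to world coordinates). Camera axes: x right, y down, z forward; pixel columns grow to the right and rows downward; lengths in m; the calibration is good to about 2 mm. The wrist camera is an equidistant fisheye: a pixel r from the principal point sees the ray r / f radians off the axis. A picture is of the moment at which its call begins.
- ctrl.hand_in(): hands the job in; it is judged then, once.
Trained networks look in a picture, given as the dict that the camera call returned (one of the last four; its "shot" number tells which), for a name from the list of things; names that differ only in an ending like _2 or _b are one class to them, and where a whole thing is asked for, a point or a joint stands for the part that bears it (a point fixed in the world has none). Each returns a list of dicts, best first, with "confidence" (0 to 1); they miss things now and then, are a little off and sometimes report something else, mostly with a low value. They report only what shows in the picture. A call takes as long as a camera call. They do not tell look-alikes from the thing itself.
- models.recognise(picture, name): "centre" ([column, row] in pixels, amid what is visible of it).
- models.regions_of(picture, name): "region" (420x560 bool, what is visible of it) and "centre" ([column, row] in pixels, amid what is visible of it).
The state is a dict: "time_s": time; "q": joint angles; "dq": joint speeds; "joint_efforts": joint torques, N m; "eef_pos": TCP position; "eef_rot": TCP orientation; "wrist_force": force on the tool from outside, world axes, zero at the start; "torque": the same for the moment, N m; "opening": opening from 0.0 (shut) to 1.0 (fully open); "grasp_force": force on a finger pad.
Only numpy, scipy, OpenCV 4.12 (cv2) and the standard library are available. Lean on these libraries where they do the work, as an engineer would, in place of code of your own. Each camera call takes 0.05 s, during which the arm holds its last target. There are 200 camera calls.

## Task

The wax ring tube was last cut crooked and is to be sawn again: lay it flat side down on the wooden saw guide, its square end right up against the aluminium stop block and its crooked end beyond the square saw slot. Then hold it for the saw: with one slanting push of the fingers on its round side, press it firmly down on the base and back against the fence at once. Touch only the tube with that push, well to the stop block's side of the slot, leave the other things on the bench as they are, and finish while still holding it so.

Things in the scene. Friction and masses are not known exactly. Their poses are not given: they have to be found in the camera images.
- guide: Wooden saw guide (mitre block) fixed to the bench: base board with a fence along its far edge. Origin on the base's TOP (18 mm over the bench), at the foot of the fence's front face, in line with the square saw slot. x points into the fence (away from the free base), y along the fence to the stop block, z up. The tube is right way round when its own axes point along these.
- base: The guide's base board, origin and axes as the guide's: 18 mm thick, its flat top at the origin's height. In front of the fence it is free to x = -85 mm, and reaches from y = -85 to +125 mm.
- fence: The guide's fence, same origin and axes as the guide: front face at x = 0, 22 mm thick, 24 mm high over the base, from y = -85 to +125 mm, with a 2 mm saw slot at y = 0 (two slanting slots, near the ends, are not used now).
- stop: Fixed aluminium stop block, 58 to 72 mm from the saw slot: a bar 45 mm long (x = -45 to 0 mm), 24 mm wide, 22 mm high standing on the base against the fence, with a strap over the fence (top 28 mm over the base) and a thumbscrew behind. Origin at the foot of the face the tube butts against, in the corner with the fence; that face looks along -y to the slot; axes as the guide's.
- tube: Loose green wax tube, about 34 g, lying on its flat: a 28 mm round with one flat side (28 mm wide, 24 mm high, flat 20 mm wide and 10 mm below the axis), 16 mm bore. One end square, the other cut crooked by 30 degrees. Origin on the axis, half-way along, 10 mm over what it lies on. y points to the square end (45 mm off; the crooked end is 37 to 53 mm the other way), z up from the flat.
- tube_square_end (a point): Centre of the tube's square end, 45 mm from the tube's origin along its y, 10 mm over what it lies on.
- wax_slice: Bystander, loose: a 14 mm thick slice of the same D-shaped tube, standing on its flat beside the work. Origin on its axis, 10 mm over the bench.
- doming_block: Bystander, loose: 50 mm steel cube with round hollows. Origin under its centre.
- pot: Bystander, loose: small clear pot with a white lid, 48 mm across, 31 mm high. Origin under its centre.
- saw_frame: Bystander, loose: piercing saw lying flat, wooden handle and steel bow, 265 mm long in y, 95 mm in x, 30 mm high, beyond the guide. Origin where the handle meets the bow, on the bench.
Things that resemble listed ones, but are neither listed nor needed, are in the scene too. Several things look just like the tube: the one meant starts farthest to the robot's left.

How it is judged:
By the outcome, as a careful person would: the job done as asked, in the order asked, and still so for the second after the job is handed in, while the arm keeps its last pose, push and grip.
It also fails if it takes over 51 s, if anything falls off the work surface, if the arm or the gripper's body presses on something with over 40 N, if the wrist force passes 120 N, or if a joint passes its speed limit or range.

## Working session

There is one attempt and no reset: what is moved stays moved. The work goes in short steps, Python scripts to look and compute and a tool call to move; the robot and the scene stay as the last step left them, time stands still between calls to the robot, and variables do not carry over. Pictures are saved under pics/ and viewed, at most 10 in all, crops included, and the job is handed in when it is done.

Besides the shell and the picture viewer there is one more tool, called after ">>>" by a JSON object that holds its "op" and its "data", one argument or row to a line. send_rows: Moves the arm, as the interface text tells. Its arguments: {"type":"object","properties":{"commands":{"type":"array"},"jaw":{"type":"number"}},"required":["commands"]}

```bash
mkdir -p pics
cat > h.py <<'E'
import numpy as np, cv2
from scipy.spatial.transform import Rotation as R
from bench import status, imaging, ctrl, models
def cloud(p):
    d=p["depth"];v,u=np.mgrid[0:d.shape[0],0:d.shape[1]];K=p["mtx"]
    c=np.stack([(u-K[0,2])/K[0,0]*d,(v-K[1,2])/K[1,1]*d,d,np.ones_like(d)],-1)
    return np.where(d[...,None]>0,(c@np.array(p["pose"]).T)[...,:3],np.nan)
def wray(p,u,v):
    K=p["mtx"];a=(u-K[0,2])/K[0,0];b=(v-K[1,2])/K[1,1];r=np.hypot(a,b)+1e-9
    return np.stack([np.sin(r)*a/r,np.sin(r)*b/r,np.cos(r)],-1)
def wcloud(p):
    d=p["depth"];v,u=np.mgrid[0:d.shape[0],0:d.shape[1]];r=wray(p,u,v)
    c=r/r[...,2:]*d[...,None];P=np.array(p["pose"])
    return np.where(d[...,None]>0,c@P[:3,:3].T+P[:3,3],np.nan)
E
python3 - <<'E'
from h import *
print(status.get_obs())
for n in ("top","side"):
    p=imaging.camera(n);np.savez(n,**{k:p[k] for k in("image","depth","mtx","pose")})
    cv2.imwrite(f"pics/{n}0.png",p["image"]);C=cloud(p)
    print(n,p["mtx"].tolist(),np.round(p["pose"],3).tolist())
    for t in ("tube","guide","stop","wax_slice","pot","doming_block","saw_frame"):
        for r in models.regions_of(p,t):
            m=r["region"];print(t,round(r["confidence"],2),np.round(r["centre"]),m.sum(),np.round(np.nanmedian(C[m],0),3))
E
```

```text
{'time_s': 0.0, 'q': array([-1.48131190e+00,  1.81528686e-01,  1.60803221e+00, -1.39586099e-05,
        1.35380824e+00, -2.06317333e-01]), 'dq': array([ 0.0009223 ,  0.00122621,  0.00068866,  0.0017823 , -0.0014469 ,
       -0.00070118]), 'joint_efforts': array([-3.75290711e-04, -4.44875014e+01, -3.51334083e+01, -3.27734433e-04,
        8.67641706e-03,  4.34081272e-06]), 'eef_pos': array([ 0.16759751, -0.54975551,  0.40377914]), 'eef_rot': array([-8.87124546e-04,  9.89081976e-01,  1.47363688e-01,  4.50557504e-05]), 'wrist_force': array([ 0.13870053, -0.38445679, -0.2308815 ]), 'torque': array([ 0.011889  , -0.03289245,  0.00040485]), 'grasp_force': 0.0, 'opening': 0.9970947977996601}
top [[420.47235115692126, 0.0, 279.2056858547222], [0.0, 420.47235115692126, 209.7075466560122], [0.0, 0.0, 1.0]] [[-0.02, -0.996, 0.081, 0.509], [-0.999, 0.022, 0.025, -0.117], [-0.027, -0.081, -0.996, 0.869], [0.0, 0.0, 0.0, 1.0]]
tube 0.92 [365. 263.] 589 [ 0.467 -0.269  0.022]
tube 0.84 [406. 328.] 751 [ 0.336 -0.344  0.021]
tube 0.79 [433. 261.] 751 [ 0.467 -0.402  0.021]
guide 0.61 [173. 219.] 5111
[... 508 characters left out ...]
0.116, 0.206, 0.341], [-0.236, -0.543, 0.806, -1.013], [0.018, -0.831, -0.555, 0.68], [0.0, 0.0, 0.0, 1.0]]
tube 0.9 [175. 333.] 959 [ 0.333 -0.351  0.018]
tube 0.83 [256. 346.] 910 [ 0.461 -0.414  0.019]
tube 0.61 [243. 294.] 751 [ 0.461 -0.279  0.018]
guide 0.63 [255. 184.] 2136 [0.562 0.097 0.017]
guide 0.4 [260. 161.] 368 [0.583 0.185 0.037]
stop 0.8 [259. 159.] 344 [0.582 0.185 0.038]
stop 0.68 [272. 178.] 502 [0.602 0.095 0.039]
wax_slice 0.57 [330. 247.] 155 [ 0.67  -0.168  0.012]
wax_slice 0.18 [348. 166.] 470 [0.821 0.139 0.017]
pot 0.84 [367. 230.] 391 [ 0.753 -0.143  0.028]
doming_block 0.68 [353. 286.] 1028 [ 0.656 -0.327  0.043]
saw_frame 0.93 [352. 165.] 529 [0.824 0.161 0.017]
```

Run:
```python
import numpy as np,cv2
a=np.load("top.npz")["image"]
cv2.imwrite("pics/t1.png",cv2.resize(a[70:370,80:480],(800,600),interpolation=cv2.INTER_CUBIC))
```

```text
(no output)
```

View pics/t1.png

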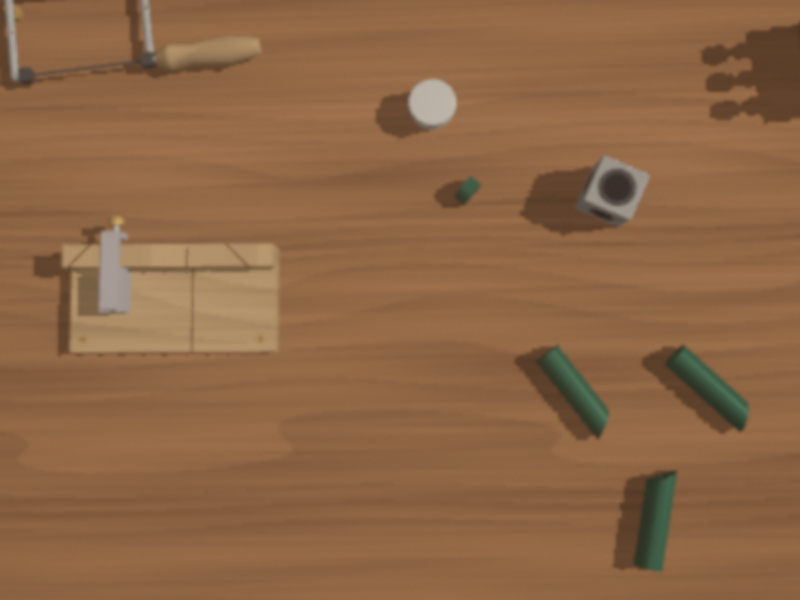

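Run:
```python
from h import *
for n in("top","side"):
    d=np.load(n+".npz");C=cloud(d);
    w=(C[...,2]>.012)&(C[...,2]<.035)&(abs(C[...,0]-.467)<.075)&(abs(C[...,1]+.272)<.06)
    P=C[w];xy=P[:,:2];
    r=cv2.minAreaRect((xy*1000).astype(np.float32));c=xy.mean(0);_,s,V=np.linalg.svd(xy-c);a=V[0]*np.sign(V[0,1])
    t=(xy-c)@a;print(n,"tube",len(P),"mean",c.round(4),"ax",a.round(3),np.degrees(np.arctan2(a[1],a[0])).round(1),"ext",t.min().round(3),t.max().round(3),"zmax",np.percentile(P[:,2],[50,98]).round(4),"rect",np.round(r[0]),np.round(r[1]),"sqend",(c+a*t.max()).round(4))
    # guide
    g=(C[...,0]>.45)&(C[...,0]<.68)&(C[...,1]>-.05)&(C[...,1]<.28)
    for nm,lo,hi in(("base",.013,.024),("fence",.037,.0435),("stop",.0375,.0425),("strap",.0435,.05)):
        m=g&(C[...,2]>lo)&(C[...,2]<hi);Q=C[m]
        r=cv2.minAreaRect((Q[:,:2]*1000).astype(np.float32));print(nm,len(Q),np.round(r[0],1),np.round(r[1],1),round(r[2],1),"z",np.median(Q[:,2]).round(4),"x",np.percentile(Q[:,0],[1,50,99]).round(3),"y",np.percentile(Q[:,1],[1,99]).round(3))
i=np.load("top.npz")["image"];j=np.load("side.npz")["image"]
a=cv2.resize(i[150:300,95:225],(390,450),interpolation=cv2.INTER_CUBIC);b=cv2.resize(i[225:325,330:466],(408,300),interpolation=cv2.INTER_CUBIC)
o=np.zeros((450,800,3),np.uint8);o[:,:390]=a;o[:300,392:]=b;cv2.imwrite("pics/c2.png",o)
```

```text
top tube 634 mean [ 0.4643 -0.2697] ax [0.817 0.577] 35.2 ext -0.051 0.046 zmax [0.0217 0.0258] rect [ 463. -272.] [96. 28.] sqend [ 0.5016 -0.2434]
base 3977 [570.7 135.6] [211.9 118.6] 88.8 z 0.018 x [0.511 0.55  0.595] y [0.031 0.239]
fence 1016 [614.1 136.6] [ 95.1 206. ] 16.1 z 0.0416 x [0.552 0.606 0.641] y [0.031 0.238]
stop 746 [613.4 136.4] [ 93.5 206. ] 16.1 z 0.0412 x [0.552 0.605 0.641] y [0.031 0.237]
strap 501 [607.1 134.4] [ 78.4 200.6] 14.8 z 0.0454 x [0.554 0.6   0.632] y [0.035 0.234]
side tube 527 mean [ 0.465  -0.2743] ax [0.826 0.564] 34.3 ext -0.049 0.05 zmax [0.0205 0.0242] rect [ 464. -273.] [98. 26.] sqend [ 0.506  -0.2463]
base 1431 [577.3 136.7] [221.  135.1] 88.8 z 0.0165 x [0.51  0.55  0.611] y [0.029 0.239]
fence 435 [604.4 134.4] [ 77.4 206.1] 14.2 z 0.0402 x [0.553 0.604 0.628] y [0.03  0.239]
stop 385 [604.4 134.4] [ 77.4 206.1] 14.2 z 0.0401 x [0.553 0.604 0.625] y [0.03  0.239]
strap 85 [584.6 116.6] [172.5  76. ] 84.2 z 0.0447 x [0.554 0.597 0.629] y [0.031 0.202]
```

View pics/c2.png

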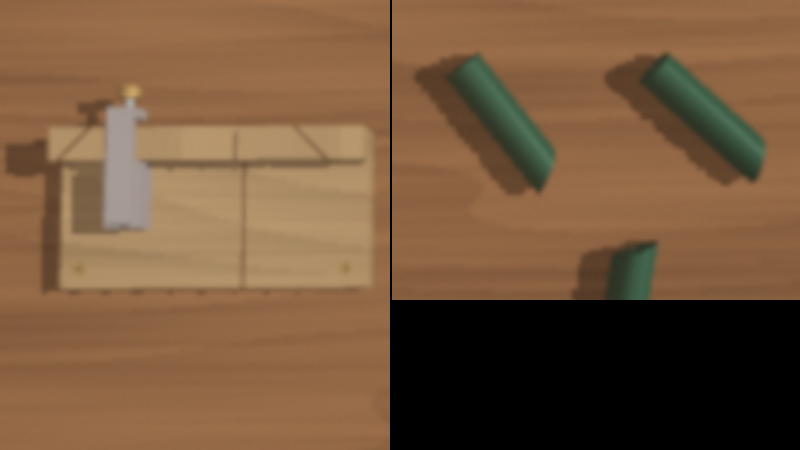

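```bash
cat >> h.py <<'E'
def pose():
    o=status.get_obs();q=o["eef_rot"];return np.array(o["eef_pos"]),R.from_quat([q[1],q[2],q[3],q[0]]),o
def down(yaw,tilt=0): # tool x at yaw (deg), tilt (deg) about tool x swings tool z toward +tool y when positive
    c,s=np.cos(np.radians(yaw)),np.sin(np.radians(yaw))
    return R.from_matrix(np.array([[c,s,0],[s,-c,0],[0,0,-1]]).T)*R.from_euler('x',-tilt,degrees=True)
def rows(p,r,n,p0=None,r0=None):
    if p0 is None: p0,r0,_=pose()
    w=(r0.inv()*r).as_rotvec()/n;d=np.array(p)-p0;rr=r0
    for i in range(n):
        print(np.round(np.r_[rr.inv().apply(d/n)/.03,w/.1],2).tolist()); rr=rr*R.from_rotvec(w)
E
python3 - <<'E'
from h import *
rows([.467,-.271,.30],down(35),16)
E
```

```text
[0.77, -0.37, 0.22, 0.0, 0.0, -0.2]
[0.77, -0.36, 0.22, 0.0, 0.0, -0.2]
[0.78, -0.34, 0.22, 0.0, 0.0, -0.2]
[0.79, -0.33, 0.22, 0.0, 0.0, -0.2]
[0.79, -0.31, 0.22, 0.0, 0.0, -0.2]
[0.8, -0.3, 0.22, 0.0, 0.0, -0.2]
[0.8, -0.28, 0.22, 0.0, 0.0, -0.2]
[0.81, -0.27, 0.22, 0.0, 0.0, -0.2]
[0.82, -0.25, 0.22, 0.0, 0.0, -0.2]
[0.82, -0.23, 0.22, 0.0, 0.0, -0.2]
[0.82, -0.22, 0.22, 0.0, 0.0, -0.2]
[0.83, -0.2, 0.22, 0.0, 0.0, -0.2]
[0.83, -0.18, 0.22, 0.0, 0.0, -0.2]
[0.84, -0.17, 0.22, 0.0, 0.0, -0.2]
[0.84, -0.15, 0.22, 0.0, 0.0, -0.2]
[0.84, -0.14, 0.22, 0.0, 0.0, -0.2]
```

>>> {"op": "send_rows", "data": {
  "commands": [
    [[0.77,-0.37,0.22,0,0,-0.2],[0.77,-0.36,0.22,0,0,-0.2],[0.78,-0.34,0.22,0,0,-0.2],[0.79,-0.33,0.22,0,0,-0.2],[0.79,-0.31,0.22,0,0,-0.2],[0.8,-0.3,0.22,0,0,-0.2],[0.8,-0.28,0.22,0,0,-0.2],[0.81,-0.27,0.22,0,0,-0.2]]
  ],
  "jaw": 1
}}

```text
time_s: 1.47
eef_pos: [0.3179, -0.4096, 0.3518]
eef_rot: [0.0, 0.974, 0.226, 0.0]
wrist_force: [0.8, -1.6, 0.9]
opening: 1.0
grasp_force: 0.0
```

>>> {"op": "send_rows", "data": {
  "commands": [
    [[0.82,-0.25,0.22,0,0,-0.2],[0.82,-0.23,0.22,0,0,-0.2],[0.82,-0.22,0.22,0,0,-0.2],[0.83,-0.2,0.22,0,0,-0.2],[0.83,-0.18,0.22,0,0,-0.2],[0.84,-0.17,0.22,0,0,-0.2],[0.84,-0.15,0.22,0,0,-0.2],[0.84,-0.14,0.22,0,0,-0.2]]
  ]
}}

```text
time_s: 2.13
eef_pos: [0.4672, -0.2695, 0.2989]
eef_rot: [0.0, 0.953, 0.304, 0.0]
wrist_force: [-0.1, -0.4, 0.2]
opening: 1.001
grasp_force: 0.0
```

>>> {"op": "send_rows", "data": {
  "commands": [
    [[0,0,0,0,0,0],[0,0,0,0,0,0]]
  ]
}}

```text
time_s: 2.3
eef_pos: [0.4668, -0.2694, 0.2987]
eef_rot: [-0.0, 0.953, 0.304, -0.0]
wrist_force: [0.3, -0.6, -0.1]
opening: 0.997
grasp_force: 0.0
```

Run:
```python
from h import *
p=imaging.camera("wrist");C=wcloud(p);cv2.imwrite("pics/w3.png",p["image"])
print(np.round(p["pose"],3).tolist(),p["mtx"].tolist(),pose()[0],pose()[1].as_matrix().round(3).tolist())
for r in models.regions_of(p,"tube"):
    m=r["region"];P=C[m];P=P[(P[:,2]>.008)&(P[:,2]<.035)]
    if len(P)<50: continue
    c=P[:,:2].mean(0);V=np.linalg.svd(P[:,:2]-c)[2];a=V[0]*np.sign(V[0,0]);t=(P[:,:2]-c)@a;s=(P[:,:2]-c)@[-a[1],a[0]]
    print(round(r["confidence"],2),np.round(r["centre"]),len(P),"mean",c.round(4),np.degrees(np.arctan2(a[1],a[0])).round(1),"ext",np.percentile(t,[1,99]).round(3),np.percentile(s,[1,50,99]).round(3),"z",np.percentile(P[:,2],[50,98]).round(4),"orig",(c+a*(np.percentile(t,99)-.045)).round(4))
```

```text
[[0.58, -0.784, -0.223, 0.523], [-0.815, -0.558, -0.157, -0.229], [-0.001, 0.273, -0.962, 0.269], [0.0, 0.0, 0.0, 1.0]] [[325.19226210127806, 0.0, 280.6325640232523], [0.0, 325.19226210127806, 206.81457844180176], [0.0, 0.0, 1.0]] [ 0.46639771 -0.2702602   0.2990511 ] [[0.816, 0.578, -0.0], [0.578, -0.816, -0.0], [-0.0, -0.0, -1.0]]
0.86 [398. 250.] 662 mean [ 0.4909 -0.3755] 48.8 ext [-0.044  0.009] [-0.014 -0.001  0.015] z [0.0224 0.0258] orig [ 0.4673 -0.4024]
0.66 [280. 203.] 3696 mean [ 0.4672 -0.2669] 35.1 ext [-0.049  0.042] [-0.014 -0.     0.013] z [0.0232 0.0258] orig [ 0.465  -0.2685]
0.66 [283. 333.] 1060 mean [ 0.3611 -0.3434] -32.3 ext [-0.033  0.028] [-0.013 -0.     0.011] z [0.0213 0.0255] orig [ 0.3468 -0.3343]
```

View pics/w3.png

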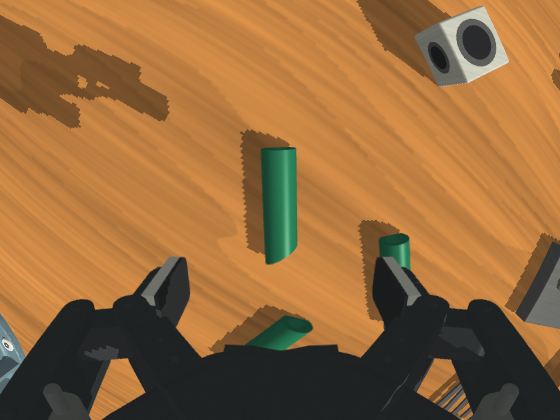

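>>> {"op": "send_rows", "data": {
  "commands": [
    [[0,-0.03,0.8,0,0,0],[0,0,0.8,0,0,0],[0,0,0.8,0,0,0],[0,0,0.8,0,0,0],[0,0,0.6,0,0,0],[0,0,0.37,0,0,0],[0,0,0,0,0,0]]
  ]
}}

```text
time_s: 2.98
eef_pos: [0.4644, -0.2699, 0.172]
eef_rot: [-0.002, 0.953, 0.302, -0.001]
wrist_force: [-0.3, 0.2, -1.4]
opening: 0.998
grasp_force: 0.0
```

>>> {"op": "send_rows", "data": {
  "commands": [
    [[0,0,0,0,0,0],[0,0,0,0,0,0],[0,0,0,0,0,0],[0,0,0,0,0,0],[0,0,0,0,0,0],[0,0,0,0,0,0],[0,0,0,0,0,0],[0,0,0,0,0,0]]
  ],
  "jaw": 0.2
}}

```text
time_s: 3.65
eef_pos: [0.4664, -0.2701, 0.1754]
eef_rot: [0.001, 0.953, 0.303, 0.001]
wrist_force: [-0.4, 1.5, 5.5]
opening: 0.302
grasp_force: 59.1
```

Run:
```python
from h import *
p0,r0,o=pose();print(o["wrist_force"],p0)
rows([.54,.08,.28],down(89),16,p0+[0,0,.105],r0)
```

```text
[-0.35651578  1.48025824  5.46523702] [ 0.46639454 -0.27010494  0.17537569]
[0.55, -0.51, -0.0, 0.0, 0.0, -0.59]
[0.58, -0.47, -0.0, 0.0, 0.0, -0.59]
[0.6, -0.44, 0.0, 0.0, 0.0, -0.59]
[0.63, -0.4, 0.0, 0.0, 0.0, -0.59]
[0.65, -0.37, 0.0, 0.0, 0.0, -0.59]
[0.67, -0.33, 0.0, 0.0, 0.0, -0.59]
[0.69, -0.29, 0.0, 0.0, 0.0, -0.59]
[0.7, -0.25, 0.0, 0.0, 0.0, -0.59]
[0.72, -0.21, 0.0, 0.0, 0.0, -0.59]
[0.73, -0.16, 0.0, 0.0, 0.0, -0.59]
[0.74, -0.12, 0.0, 0.0, 0.0, -0.59]
[0.74, -0.08, 0.0, 0.0, 0.0, -0.59]
[0.74, -0.03, 0.0, 0.0, 0.0, -0.59]
[0.75, 0.01, 0.0, 0.0, 0.0, -0.59]
[0.74, 0.05, 0.0, 0.0, 0.0, -0.59]
[0.74, 0.1, 0.0, 0.0, 0.0, -0.59]
```

>>> {"op": "send_rows", "data": {
  "commands": [
    [[0,0,-0.3,0,0,0],[0,0,-0.6,0,0,0],[0,0,-0.8,0,0,0],[0,0,-0.8,0,0,0],[0,0,-0.7,0,0,0],[0,0,-0.3,0,0,0]]
  ]
}}

```text
time_s: 4.15
eef_pos: [0.4666, -0.2702, 0.2828]
eef_rot: [0.002, 0.953, 0.303, 0.001]
wrist_force: [0.6, -0.3, 0.2]
opening: 0.302
grasp_force: 59.2
```

>>> {"op": "send_rows", "data": {
  "commands": [
    [[0.55,-0.51,0,0,0,-0.59],[0.58,-0.47,0,0,0,-0.59],[0.6,-0.44,0,0,0,-0.59],[0.63,-0.4,0,0,0,-0.59],[0.65,-0.37,0,0,0,-0.59],[0.67,-0.33,0,0,0,-0.59],[0.69,-0.29,0,0,0,-0.59],[0.7,-0.25,0,0,0,-0.59]]
  ]
}}

```text
time_s: 4.82
eef_pos: [0.5022, -0.093, 0.2788]
eef_rot: [-0.0, 0.855, 0.519, -0.0]
wrist_force: [0.1, 0.4, -0.1]
opening: 0.306
grasp_force: 59.2
```

>>> {"op": "send_rows", "data": {
  "commands": [
    [[0.72,-0.21,0,0,0,-0.59],[0.73,-0.16,0,0,0,-0.59],[0.74,-0.12,0,0,0,-0.59],[0.74,-0.08,0,0,0,-0.59],[0.74,-0.03,0,0,0,-0.59],[0.75,0.01,0,0,0,-0.59],[0.74,0.05,0,0,0,-0.59],[0.74,0.1,0,0,0,-0.59]]
  ]
}}

```text
time_s: 5.48
eef_pos: [0.5382, 0.0824, 0.2787]
eef_rot: [-0.0, 0.71, 0.704, -0.0]
wrist_force: [0.5, 0.3, 0.6]
opening: 0.306
grasp_force: 59.2
```

>>> {"op": "send_rows", "data": {
  "commands": [
    [[0,0,0,0,0,0],[0,0,0,0,0,0]]
  ]
}}

```text
time_s: 5.65
eef_pos: [0.5381, 0.0821, 0.2787]
eef_rot: [-0.0, 0.71, 0.704, -0.0]
wrist_force: [0.1, -0.4, -1.4]
opening: 0.305
grasp_force: 59.2
```

Run:
```python
from h import *
p=imaging.camera("wrist");C=wcloud(p);cv2.imwrite("pics/w4.png",p["image"]);np.savez("w4",C=C)
p0,r0,o=pose();print(p0,r0.as_matrix().round(3).tolist(),o["grasp_force"])
for n in("tube","stop","fence"):
  for r in models.regions_of(p,n):
    P=C[r["region"]];print(n,round(r["confidence"],2),np.round(r["centre"]),len(P),np.nanpercentile(P,[2,50,98],axis=0).round(3).tolist())
s=imaging.camera("side");cv2.imwrite("pics/s4.png",s["image"])
```

```text
[0.53808097 0.08132862 0.27870656] [[0.011, 1.0, -0.001], [1.0, -0.011, -0.0], [-0.0, -0.001, -1.0]] 59.228510010689206
tube 0.83 [283. 256.] 10815 [[0.525, 0.049, 0.107], [0.538, 0.096, 0.127], [0.551, 0.127, 0.129]]
stop 0.83 [356.  57.] 4641 [[0.552, 0.181, 0.026], [0.587, 0.191, 0.047], [0.643, 0.204, 0.048]]
fence 0.58 [377. 150.] 10009 [[0.594, 0.037, 0.021], [0.603, 0.129, 0.043], [0.617, 0.23, 0.044]]
```

View pics/w4.png

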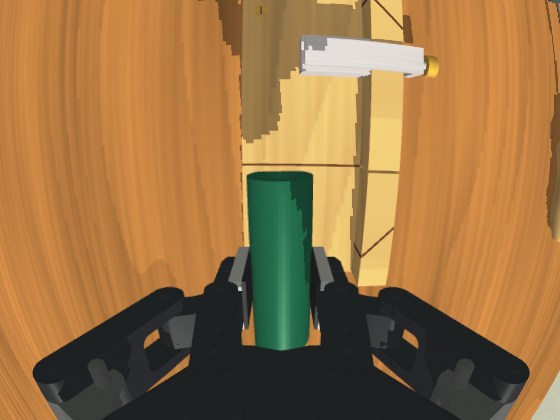

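Run:
```python
from h import *
C=np.load("w4.npz")["C"].reshape(-1,3);C=C[~np.isnan(C[:,0])]
F=C[(abs(C[:,2]-.0435)<.0015)&(C[:,0]>.57)&(C[:,0]<.65)]
ys=np.arange(.045,.17,.01);e=np.array([np.percentile(F[abs(F[:,1]-y)<.005][:,0],[1,99]) for y in ys])
for k in(0,1):
    f=np.polyfit(ys,e[:,k],1);print("fence edge",k,"x=",f.round(4),np.degrees(np.arctan(f[0])).round(2),"resid",np.std(e[:,k]-np.polyval(f,ys)).round(4),"at .16",np.polyval(f,.16).round(4))
B=C[(abs(C[:,2]-.0195)<.003)&(C[:,0]>.48)&(C[:,0]<.6)]
e=np.array([np.percentile(B[abs(B[:,1]-y)<.005][:,0],[1]) for y in ys])[:,0];f=np.polyfit(ys,e,1);print("base front",f.round(4),np.median(B[:,2]))
S=C[(C[:,2]>.024)&(C[:,2]<.048)&(C[:,0]>.553)&(C[:,0]<.59)&(C[:,1]>.15)]
print("stop z",np.percentile(S[:,2],[5,50,95]).round(4))
for lo,hi in((.024,.036),(.036,.044),(.044,.05)):
    Q=S[(S[:,2]>lo)&(S[:,2]<hi)]
    xs=np.arange(.556,.59,.005);print(lo,len(Q),[(x.round(3),np.percentile(Q[abs(Q[:,0]-x)<.003][:,1],[2,50]).round(4).tolist()) for x in xs if (abs(Q[:,0]-x)<.003).sum()>5])
T=C[(C[:,2]>.105)&(C[:,2]<.14)&(C[:,1]>.04)&(abs(C[:,0]-.538)<.016)]
c=[(y.round(3),np.percentile(T[abs(T[:,1]-y)<.004][:,0],[2,98]).round(4).tolist()) for y in np.arange(.06,.127,.012)];print(c,"end",np.percentile(T[:,1],99.5))
```

```text
fence edge 0 x= [0.016  0.5933] 0.92 resid 0.0001 at .16 0.5959
fence edge 1 x= [0.0168 0.615 ] 0.96 resid 0.0001 at .16 0.6177
base front [-0.1839  0.5348] 0.019069652604229742
stop z [0.0342 0.0466 0.0478]
0.024 139 [(np.float64(0.556), [0.1809, 0.1812]), (np.float64(0.561), [0.181, 0.1812]), (np.float64(0.566), [0.1811, 0.1813]), (np.float64(0.571), [0.1807, 0.1812]), (np.float64(0.576), [0.1806, 0.1808]), (np.float64(0.581), [0.1807, 0.1809]), (np.float64(0.586), [0.1803, 0.1808])]
0.036 501 [(np.float64(0.556), [0.1814, 0.1841]), (np.float64(0.561), [0.1812, 0.1836]), (np.float64(0.566), [0.1807, 0.1832]), (np.float64(0.571), [0.1808, 0.183]), (np.float64(0.576), [0.1809, 0.1833]), (np.float64(0.581), [0.1806, 0.183]), (np.float64(0.586), [0.1806, 0.1829])]
0.044 1492 [(np.float64(0.556), [0.1845, 0.193]), (np.float64(0.561), [0.184, 0.1937]), (np.float64(0.566), [0.1841, 0.1925]), (np.float64(0.571), [0.1841, 0.1927]), (np.float64(0.576), [0.1839, 0.1923]), (np.float64(0.581), [0.184, 0.1927]), (np.float64(0.586), [0.1839, 0.1924])]
[(np.float64(0.06), [0.5247, 0.5506]), (np.float64(0.072), [0.5245, 0.5507]), (np.float64(0.084), [0.5247, 0.5509]), (np.float64(0.096), [0.5225, 0.5536]), (np.float64(0.108), [0.5247, 0.5508]), (np.float64(0.12), [0.5247, 0.5506])] end 0.12751656668157244
```

>>> {"op": "send_rows", "data": {
  "commands": [
    [[0.4,0.15,0,0,0,0.09],[0.6,0.2,0,0,0,0],[0.4,0.15,0.3,0,0,0],[0.14,0.08,0.6,0,0,0],[0,0,0.7,0,0,0],[0,0,0.5,0,0,0],[0,0,0.36,0,0,0],[0,0,0,0,0,0]]
  ]
}}

```text
time_s: 6.57
eef_pos: [0.5554, 0.1264, 0.2027]
eef_rot: [-0.002, 0.715, 0.7, -0.002]
wrist_force: [-0.5, -0.0, 0.2]
opening: 0.307
grasp_force: 59.2
```

>>> {"op": "send_rows", "data": {
  "commands": [
    [[0,0,0.1,0,0,0],[0,0,0.1,0,0,0],[0,0,0.1,0,0,0],[0,0,0.05,0,0,0],[0,0,0,0,0,0],[0,0,0,0,0,0]]
  ]
}}

```text
time_s: 7.07
eef_pos: [0.5567, 0.1271, 0.195]
eef_rot: [0.0, 0.714, 0.7, 0.0]
wrist_force: [-0.6, 0.1, -0.9]
opening: 0.303
grasp_force: 59.2
```

>>> {"op": "send_rows", "data": {
  "commands": [
    [[0,0,0.03,0,0,0],[0,0,0.03,0,0,0],[0,0,0,0,0,0],[0,0,0,0,0,0]]
  ]
}}

```text
time_s: 7.4
eef_pos: [0.5568, 0.1271, 0.1934]
eef_rot: [0.0, 0.714, 0.7, 0.0]
wrist_force: [-1.7, -0.2, 4.3]
opening: 0.299
grasp_force: 59.7
```

>>> {"op": "send_rows", "data": {
  "commands": [
    [[0,0,0.02,0,0,0],[0,0,0.02,0,0,0],[0,0,0,0,0,0],[0,0,0,0,0,0]]
  ]
}}

```text
time_s: 7.73
eef_pos: [0.5569, 0.1272, 0.1933]
eef_rot: [0.0, 0.714, 0.7, 0.0]
wrist_force: [-5.6, -0.4, 14.0]
opening: 0.302
grasp_force: 60.8
```

>>> {"op": "send_rows", "data": {
  "commands": [
    [[0,0,-0.04,0,0,0],[0.1,0,0,0,0,0],[0.1,0,0,0,0,0],[0,0,0,0,0,0],[0,0,0,0,0,0]]
  ]
}}

```text
time_s: 8.15
eef_pos: [0.5572, 0.1333, 0.1934]
eef_rot: [0.001, 0.714, 0.7, 0.0]
wrist_force: [-0.7, -1.7, 5.8]
opening: 0.304
grasp_force: 59.9
```

>>> {"op": "send_rows", "data": {
  "commands": [
    [[0.04,0,0,0,0,0],[0.03,0,0,0,0,0],[0,0,0,0,0,0],[0,0,0,0,0,0]]
  ]
}}

```text
time_s: 8.48
eef_pos: [0.5573, 0.1351, 0.1934]
eef_rot: [0.001, 0.714, 0.7, 0.0]
wrist_force: [0.3, -3.1, 5.4]
opening: 0.3
grasp_force: 59.8
```

>>> {"op": "send_rows", "data": {
  "commands": [
    [[0.03,0,0,0,0,0],[0.03,0,0,0,0,0],[0,0,0,0,0,0],[0,0,0,0,0,0]]
  ]
}}

```text
time_s: 8.82
eef_pos: [0.5574, 0.1364, 0.1934]
eef_rot: [0.001, 0.714, 0.7, -0.0]
wrist_force: [-0.7, -5.7, 6.2]
opening: 0.306
grasp_force: 59.9
```

>>> {"op": "send_rows", "data": {
  "commands": [
    [[0.04,0,0,0,0,0],[0,0,0,0,0,0],[0,0,0,0,0,0]]
  ]
}}

```text
time_s: 9.07
eef_pos: [0.5574, 0.1367, 0.1934]
eef_rot: [0.001, 0.714, 0.7, -0.001]
wrist_force: [-1.2, -12.0, 7.8]
opening: 0.303
grasp_force: 59.9
```

Run:
```python
from h import *
p=imaging.camera("wrist");C=wcloud(p)
s=imaging.camera("side");t=imaging.camera("top")
o=np.zeros((480,800,3),np.uint8);o[:300,:400]=cv2.resize(p["image"],(400,300));
o[:300,400:]=cv2.resize(s["image"][110:245,180:360],(400,300),interpolation=cv2.INTER_CUBIC)
cv2.imwrite("pics/w5.png",o)
```

```text
(no output)
```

View pics/w5.png

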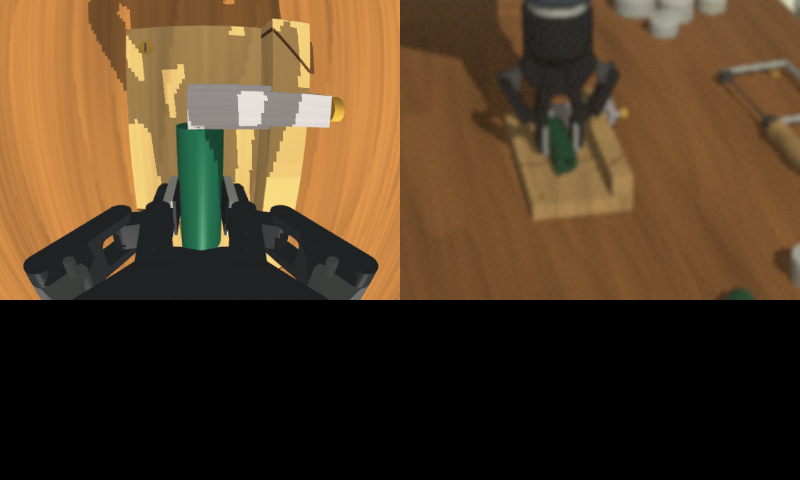

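>>> {"op": "send_rows", "data": {
  "commands": [
    [[-0.02,0,-0.02,0,0,0],[0,0,0,0,0,0],[0,0,0,0,0,0],[0,0,0,0,0,0]]
  ],
  "jaw": 0.4
}}

```text
time_s: 9.55
eef_pos: [0.5565, 0.138, 0.193]
eef_rot: [-0.0, 0.714, 0.7, -0.0]
wrist_force: [-0.1, -0.4, -0.8]
opening: 0.397
grasp_force: 0.0
```

>>> {"op": "send_rows", "data": {
  "commands": [
    [[0,0,-0.1,0,0,0],[0,0,-0.3,0,0,0],[0,0,-0.7,0,0,0],[0,0,-0.9,0,0,0],[0,0,-0.9,0,0,0],[0,0,-0.6,0,0,0],[0,0,0,0,0,0]]
  ]
}}

```text
time_s: 10.13
eef_pos: [0.5586, 0.1379, 0.3042]
eef_rot: [0.003, 0.714, 0.7, 0.003]
wrist_force: [0.4, -0.4, 0.7]
opening: 0.402
grasp_force: 0.0
```

Run:
```python
from h import *
p=imaging.camera("wrist");C=wcloud(p);cv2.imwrite("pics/w6.png",p["image"]);print(pose()[0])
C=C.reshape(-1,3);C=C[~np.isnan(C[:,0])]
T=C[(C[:,2]>.03)&(C[:,2]<.0455)&(C[:,1]>.05)&(C[:,1]<.185)&(C[:,0]>.53)&(C[:,0]<.583)]
print([(y.round(3),np.percentile(T[abs(T[:,1]-y)<.005][:,0],[2,98]).round(4).tolist(),np.percentile(T[abs(T[:,1]-y)<.005][:,2],[98]).round(4)) for y in np.arange(.09,.18,.012)])
```

```text
[0.55781442 0.13785163 0.30187266]
[(np.float64(0.09), [0.5428, 0.5609], array([0.044])), (np.float64(0.102), [0.5435, 0.57], array([0.0437])), (np.float64(0.114), [0.5431, 0.5701], array([0.0438])), (np.float64(0.126), [0.5437, 0.5702], array([0.0438])), (np.float64(0.138), [0.5441, 0.5703], array([0.0438])), (np.float64(0.15), [0.5438, 0.5704], array([0.0439])), (np.float64(0.162), [0.5443, 0.5706], array([0.0438])), (np.float64(0.174), [0.5439, 0.5707], array([0.0439]))]
```

View pics/w6.png

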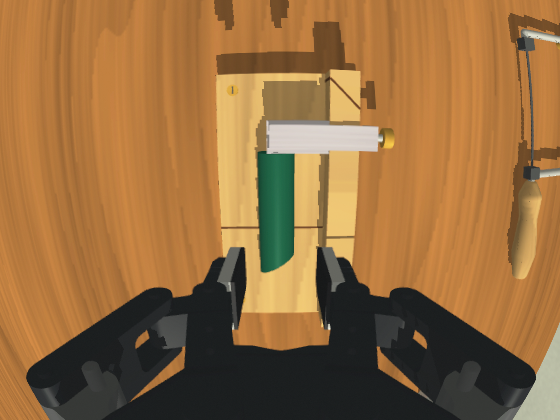

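Run:
```python
from h import *
rows([.385,.138,.215],down(89.1,45),10)
```

```text
[-0.01, -0.58, 0.29, -0.78, 0.0, -0.0]
[-0.01, -0.6, 0.24, -0.78, 0.0, -0.0]
[-0.01, -0.62, 0.19, -0.78, 0.0, -0.0]
[-0.01, -0.63, 0.14, -0.78, 0.0, -0.0]
[-0.01, -0.64, 0.1, -0.78, 0.0, -0.0]
[-0.01, -0.64, 0.05, -0.78, 0.0, -0.0]
[-0.01, -0.64, -0.01, -0.78, 0.0, -0.0]
[-0.01, -0.64, -0.06, -0.78, 0.0, -0.0]
[-0.01, -0.64, -0.11, -0.78, 0.0, -0.0]
[-0.01, -0.63, -0.15, -0.78, 0.0, -0.0]
```

>>> {"op": "send_rows", "data": {
  "commands": [
    [[-0.01,-0.58,0.29,-0.78,0,0],[-0.01,-0.6,0.24,-0.78,0,0],[-0.01,-0.62,0.19,-0.78,0,0],[-0.01,-0.63,0.14,-0.78,0,0],[-0.01,-0.64,0.1,-0.78,0,0]]
  ],
  "jaw": 0
}}

```text
time_s: 10.6
eef_pos: [0.4682, 0.1379, 0.2543]
eef_rot: [0.139, 0.7, 0.687, 0.136]
wrist_force: [-0.6, -0.7, -1.3]
opening: 0.002
grasp_force: 0.0
```

>>> {"op": "send_rows", "data": {
  "commands": [
    [[-0.01,-0.64,0.05,-0.78,0,0],[-0.01,-0.64,-0.01,-0.78,0,0],[-0.01,-0.64,-0.06,-0.78,0,0],[-0.01,-0.64,-0.11,-0.78,0,0],[-0.01,-0.63,-0.15,-0.78,0,0],[0,0,0,0,0,0],[0,0,0,0,0,0]]
  ]
}}

```text
time_s: 11.18
eef_pos: [0.4036, 0.1349, 0.223]
eef_rot: [0.249, 0.674, 0.656, 0.23]
wrist_force: [0.3, 0.1, 0.7]
opening: -0.001
grasp_force: 0.0
```

Run:
```python
from h import *
p,r,o=pose();print(p,o["q"].round(2),o["opening"],r.as_matrix()[:,2].round(3),"tip",p+.173*r.as_matrix()[:,2])
rows([.412,.138,.172],down(89.1,45),4)
```

```text
[0.40359704 0.13487872 0.22295394] [ 0.07  0.01  2.32 -0.57  0.14  0.64] -0.0006134833703610949 [ 0.637 -0.034 -0.77 ] tip [0.51386113 0.12902565 0.08977523]
[0.04, -0.22, 0.37, -0.23, 0.06, -0.01]
[0.03, -0.23, 0.37, -0.23, 0.06, -0.01]
[0.03, -0.23, 0.36, -0.23, 0.06, -0.01]
[0.03, -0.24, 0.36, -0.23, 0.06, -0.01]
```

Run:
```python
from h import *
rows([.4285,.138,.205],down(89.1,30),5)
```

```text
[0.03, 0.05, 0.2, 0.34, 0.05, -0.01]
[0.03, 0.06, 0.2, 0.34, 0.05, -0.01]
[0.03, 0.06, 0.19, 0.34, 0.05, -0.01]
[0.03, 0.07, 0.19, 0.34, 0.05, -0.01]
[0.02, 0.08, 0.19, 0.34, 0.05, -0.01]
```

>>> {"op": "send_rows", "data": {
  "commands": [
    [[0.03,0.05,0.2,0.34,0.05,-0.01],[0.03,0.06,0.2,0.34,0.05,-0.01],[0.03,0.06,0.19,0.34,0.05,-0.01],[0.03,0.07,0.19,0.34,0.05,-0.01],[0.02,0.08,0.19,0.34,0.05,-0.01],[0,0,0,0,0,0],[0,0,0,0,0,0]]
  ]
}}

```text
time_s: 11.77
eef_pos: [0.4299, 0.1382, 0.2057]
eef_rot: [0.184, 0.689, 0.677, 0.183]
wrist_force: [0.9, 0.1, -0.2]
opening: -0.003
grasp_force: 0.0
```

Run:
```python
from h import *
p,r,o=pose();print(p,o["q"].round(2),r.as_matrix()[:,2].round(3),"tip",p+.173*r.as_matrix()[:,2])
rows([.4285,.138,.180],down(89.1,30),4)
```

```text
[0.42986369 0.13823186 0.2057098 ] [ 0.06  0.12  2.22 -0.12  0.29  0.19] [ 0.501 -0.006 -0.865] tip [0.51655157 0.13727794 0.05599908]
[-0.0, -0.12, 0.18, 0.0, -0.01, -0.01]
[-0.0, -0.12, 0.18, 0.0, -0.01, -0.01]
[-0.0, -0.12, 0.18, 0.0, -0.01, -0.01]
[-0.0, -0.12, 0.18, 0.0, -0.01, -0.01]
```

>>> {"op": "send_rows", "data": {
  "commands": [
    [[0,-0.12,0.18,0,-0.01,-0.01],[0,-0.12,0.18,0,-0.01,-0.01],[0,-0.12,0.18,0,-0.01,-0.01],[0,-0.12,0.18,0,-0.01,-0.01],[0,0,0,0,0,0],[0,0,0,0,0,0]]
  ]
}}

```text
time_s: 12.27
eef_pos: [0.4269, 0.1382, 0.1788]
eef_rot: [0.185, 0.688, 0.678, 0.18]
wrist_force: [0.2, -0.1, -0.8]
opening: -0.001
grasp_force: 0.0
```

Run:
```python
from h import *
p,r,o=pose();print(p,o["q"].round(2),r.as_matrix()[:,2].round(3),"tip",p+.173*r.as_matrix()[:,2],o["wrist_force"])
w=imaging.camera("wrist");s=imaging.camera("side");np.savez("w7",C=wcloud(w),im=w["image"])
o=np.zeros((600,800,3),np.uint8);o[:,:]=cv2.resize(w["image"],(800,600))
o[:200,:270]=cv2.resize(s["image"][110:245,180:360],(270,200))
cv2.imwrite("pics/w7.png",o)
```

```text
[0.42690373 0.1382025  0.17879429] [ 0.06  0.19  2.22 -0.19  0.22  0.25] [ 0.499 -0.01  -0.867] tip [0.51320193 0.13640208 0.02886638] [ 0.19990244 -0.10682192 -0.79785667]
```

View pics/w7.png

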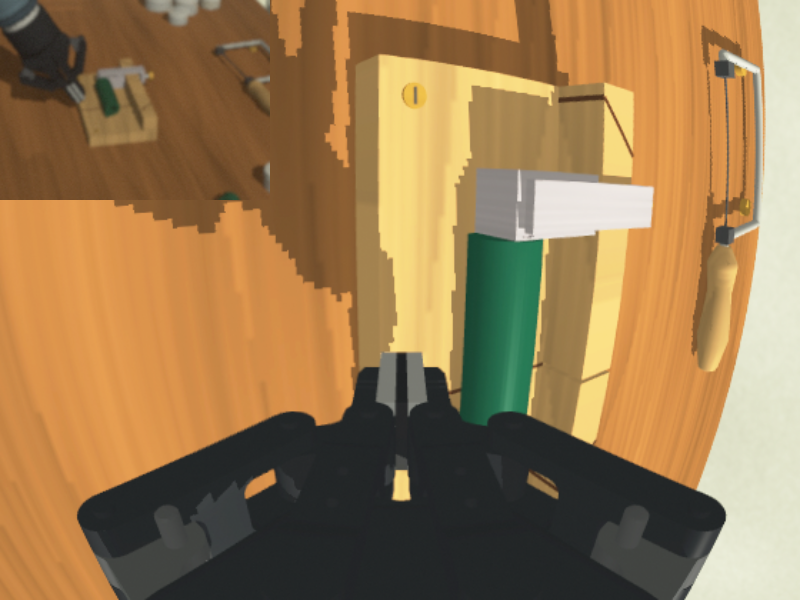

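>>> {"op": "send_rows", "data": {
  "commands": [
    [[0,0.23,0.13,0,0,0],[0,0.23,0.13,0,0,0],[0,0.17,0.1,0,0,0],[0,0.12,0.07,0,0,0],[0,0.12,0.07,0,0,0],[0,0.12,0.07,0,0,0],[0,0,0,0,0,0]]
  ]
}}

```text
time_s: 12.95
eef_pos: [0.4628, 0.1377, 0.1802]
eef_rot: [0.186, 0.688, 0.678, 0.181]
wrist_force: [-0.3, 0.3, 0.5]
opening: 0.002
grasp_force: 0.3
```

>>> {"op": "send_rows", "data": {
  "commands": [
    [[0,0.09,0.05,0,0,0],[0,0.09,0.05,0,0,0],[0,0.09,0.05,0,0,0],[0,0,0,0,0,0]]
  ]
}}

```text
time_s: 13.28
eef_pos: [0.4716, 0.1375, 0.18]
eef_rot: [0.186, 0.688, 0.678, 0.181]
wrist_force: [0.2, 0.5, -0.2]
opening: 0.002
grasp_force: 0.0
```

```bash
cat >> h.py <<'E'
def tube_edges():
    p=imaging.camera("wrist");C=wcloud(p).reshape(-1,3);C=C[~np.isnan(C[:,0])]
    T=C[(C[:,2]>.028)&(C[:,2]<.0465)&(C[:,1]>.12)&(C[:,1]<.18)&(C[:,0]>.53)&(C[:,0]<.593)]
    print("tube",[(y.round(3),np.percentile(T[abs(T[:,1]-y)<.004][:,0],[2,98]).round(4).tolist()) for y in np.arange(.145,.18,.01) if (abs(T[:,1]-y)<.004).sum()>5])
    return p
E
python3 - <<'E'
from h import *
p=tube_edges();q,r,o=pose();print("tip",q+.173*r.as_matrix()[:,2],o["q"].round(2))
cv2.imwrite("pics/w8.png",p["image"])
E
```

```text
tube [(np.float64(0.145), [0.5372, 0.5833]), (np.float64(0.155), [0.5629, 0.584]), (np.float64(0.165), [0.563, 0.5848]), (np.float64(0.175), [0.5632, 0.585])]
tip [0.55781473 0.13573144 0.03002226] [ 0.05  0.26  2.12 -0.15  0.24  0.21]
```

View pics/w8.png

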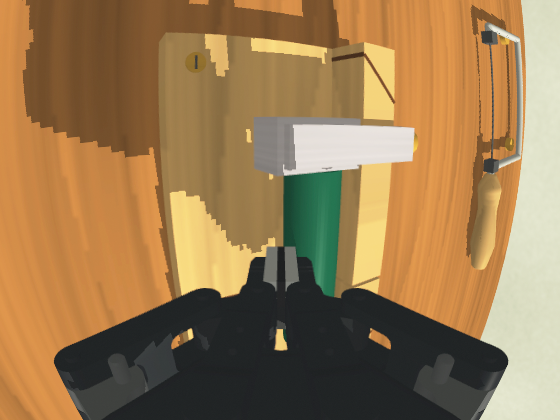

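>>> {"op": "send_rows", "data": {
  "commands": [
    [[0,0.06,0.03,0,0,0],[0,0.06,0.03,0,0,0],[0,0,0,0,0,0],[0,0,0,0,0,0]]
  ]
}}

```text
time_s: 13.67
eef_pos: [0.4751, 0.1375, 0.18]
eef_rot: [0.186, 0.688, 0.678, 0.181]
wrist_force: [-0.1, -0.2, 0.5]
opening: 0.004
grasp_force: 0.0
```

>>> {"op": "send_rows", "data": {
  "commands": [
    [[0,0.04,0.02,0,0,0],[0,0,0,0,0,0],[0,0,0,0,0,0]]
  ]
}}

```text
time_s: 13.92
eef_pos: [0.4763, 0.1375, 0.1801]
eef_rot: [0.186, 0.688, 0.678, 0.181]
wrist_force: [-0.2, 1.4, -0.8]
opening: -0.001
grasp_force: 0.0
```

>>> {"op": "send_rows", "data": {
  "commands": [
    [[0,0.04,0.02,0,0,0],[0,0,0,0,0,0],[0,0,0,0,0,0]]
  ]
}}

```text
time_s: 14.17
eef_pos: [0.4771, 0.1375, 0.1799]
eef_rot: [0.185, 0.688, 0.678, 0.18]
wrist_force: [-4.9, -0.3, 3.2]
opening: -0.002
grasp_force: 2.8
```

>>> {"op": "send_rows", "data": {
  "commands": [
    [[0,0.02,0.01,0,0,0],[0,0,0,0,0,0],[0,-0.17,-0.1,0,0,0],[0,-0.27,-0.34,0,0,0],[0.25,0,-0.2,0,0,0],[0.27,0,0,0,0,0],[0,0,0,0,0,0],[0,0,0,0,0,0]]
  ]
}}

```text
time_s: 14.83
eef_pos: [0.4576, 0.1536, 0.1905]
eef_rot: [0.186, 0.687, 0.678, 0.181]
wrist_force: [0.6, -0.2, 0.9]
opening: -0.001
grasp_force: 0.0
```

Run:
```python
from h import *
p=tube_edges();q,r,o=pose();print("tcp",q,"tip",q+.173*r.as_matrix()[:,2],r.as_matrix().round(3).tolist(),o["q"].round(2))
t=imaging.camera("top");s=imaging.camera("side")
o=np.zeros((600,800,3),np.uint8)
o[:300,:400]=cv2.resize(p["image"][60:270,200:480],(400,300));o[:300,400:]=cv2.resize(s["image"][140:215,210:310],(400,300),interpolation=cv2.INTER_CUBIC)
o[300:,:400]=cv2.resize(t["image"][180:255,110:210],(400,300),interpolation=cv2.INTER_CUBIC)
cv2.imwrite("pics/w9.png",o)
```

```text
tube [(np.float64(0.145), [0.5677, 0.5889]), (np.float64(0.155), [0.5326, 0.589]), (np.float64(0.165), [0.5369, 0.5889]), (np.float64(0.175), [0.5679, 0.5892])]
tcp [0.45759843 0.15339139 0.19030663] tip [0.54423292 0.15165096 0.04057208] [[0.014, 0.865, 0.501], [1.0, -0.011, -0.01], [-0.003, 0.501, -0.866]] [ 0.09  0.22  2.14 -0.22  0.27  0.3 ]
```

View pics/w9.png

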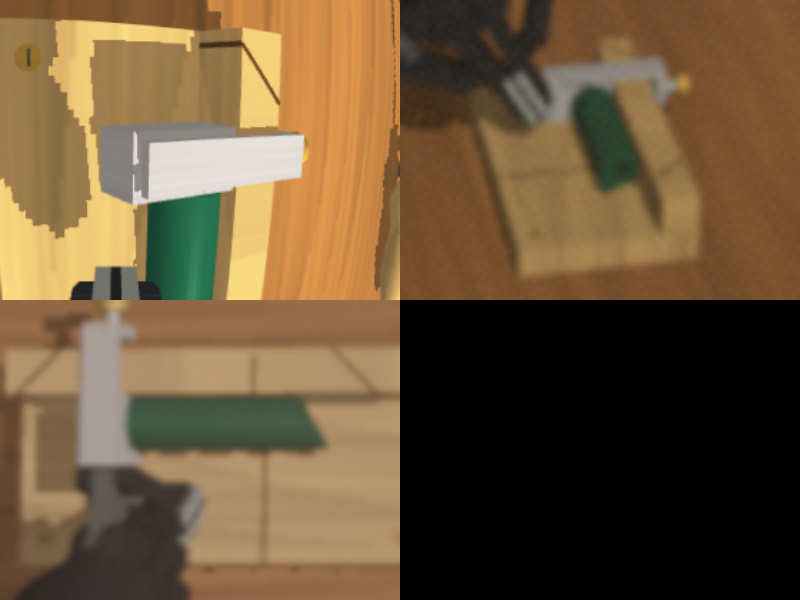

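>>> {"op": "send_rows", "data": {
  "commands": [
    [[0,0.2,0.05,0,0,0],[0,0.21,0.05,0,0,0],[0,0.04,0.13,0,0,0],[0,0.03,0.13,0,0,0],[0,0,0,0,0,0],[0,0,0,0,0,0]]
  ]
}}

```text
time_s: 15.48
eef_pos: [0.4753, 0.153, 0.1875]
eef_rot: [0.185, 0.688, 0.678, 0.18]
wrist_force: [-0.3, 0.2, -0.0]
opening: -0.0
grasp_force: 0.0
```

>>> {"op": "send_rows", "data": {
  "commands": [
    [[0,0.01,0.03,0,0,0],[0,0.01,0.03,0,0,0],[0,0,0,0,0,0],[0,0,0,0,0,0]]
  ]
}}

```text
time_s: 15.82
eef_pos: [0.4767, 0.1531, 0.1868]
eef_rot: [0.186, 0.688, 0.678, 0.181]
wrist_force: [-0.3, 0.1, 0.6]
opening: 0.003
grasp_force: 0.0
```

>>> {"op": "send_rows", "data": {
  "commands": [
    [[0,0.02,0.05,0,0,0],[0,0.01,0.05,0,0,0],[0,0,0,0,0,0],[0,0,0,0,0,0]]
  ]
}}

```text
time_s: 16.15
eef_pos: [0.4791, 0.153, 0.1846]
eef_rot: [0.186, 0.688, 0.678, 0.181]
wrist_force: [0.8, -0.2, -0.0]
opening: -0.001
grasp_force: 0.0
```

>>> {"op": "send_rows", "data": {
  "commands": [
    [[0,0.01,0.03,0,0,0],[0,0,0,0,0,0],[0,0,0,0,0,0]]
  ]
}}

```text
time_s: 16.4
eef_pos: [0.4796, 0.1531, 0.1841]
eef_rot: [0.186, 0.688, 0.678, 0.181]
wrist_force: [-3.3, -0.8, 4.5]
opening: -0.002
grasp_force: 2.8
```

>>> {"op": "send_rows", "data": {
  "commands": [
    [[0.03,0,0,0,0,0],[0.02,0.01,0.01,0,0,0],[0,0,0,0,0,0],[0,0,0,0,0,0]]
  ]
}}

```text
time_s: 16.73
eef_pos: [0.4799, 0.1541, 0.184]
eef_rot: [0.186, 0.688, 0.678, 0.18]
wrist_force: [-8.7, -6.3, 8.4]
opening: -0.002
grasp_force: 5.9
```

>>> {"op": "send_rows", "data": {
  "commands": [
    [[0,0.01,0.04,0,0,0],[0,0,0,0,0,0],[0,0,0,0,0,0],[0,0,0,0,0,0]]
  ]
}}

```text
time_s: 17.07
eef_pos: [0.4802, 0.1541, 0.1838]
eef_rot: [0.186, 0.688, 0.678, 0.18]
wrist_force: [-19.8, -8.5, 24.6]
opening: 0.003
grasp_force: 15.9
```

>>> {"op": "send_rows", "data": {
  "commands": [
    [[0,0,-0.005,0,0,0],[0,0,0,0,0,0],[0,0,0,0,0,0],[0,0,0,0,0,0],[0,0,0,0,0,0],[0,0,0,0,0,0],[0,0,0,0,0,0],[0,0,0,0,0,0]]
  ]
}}

```text
time_s: 17.73
eef_pos: [0.4802, 0.1541, 0.1838]
eef_rot: [0.186, 0.688, 0.678, 0.18]
wrist_force: [-18.8, -7.0, 22.9]
opening: 0.004
grasp_force: 14.6
```

Run:
```python
from h import *
p=tube_edges();q,r,o=pose();print("tip",q+.173*r.as_matrix()[:,2],o["wrist_force"],o["q"].round(2))
t=imaging.camera("top");s=imaging.camera("side")
o=np.zeros((600,800,3),np.uint8)
o[:300,:400]=cv2.resize(p["image"][60:270,200:480],(400,300));o[:300,400:]=cv2.resize(s["image"][140:215,210:310],(400,300),interpolation=cv2.INTER_CUBIC)
o[300:,:400]=cv2.resize(t["image"][180:255,110:210],(400,300),interpolation=cv2.INTER_CUBIC)
o[300:,400:]=cv2.resize(t["image"],(400,300))
cv2.imwrite("pics/w10.png",o)
```

```text
tube [(np.float64(0.145), [0.5805, 0.591]), (np.float64(0.155), [0.5495, 0.5908]), (np.float64(0.165), [0.5553, 0.5899]), (np.float64(0.175), [0.568, 0.5905])]
tip [0.5664876  0.15211215 0.03387247] [-18.68490276  -6.48565188  22.09162894] [ 0.09  0.27  2.09 -0.22  0.27  0.3 ]
```

View pics/w10.png

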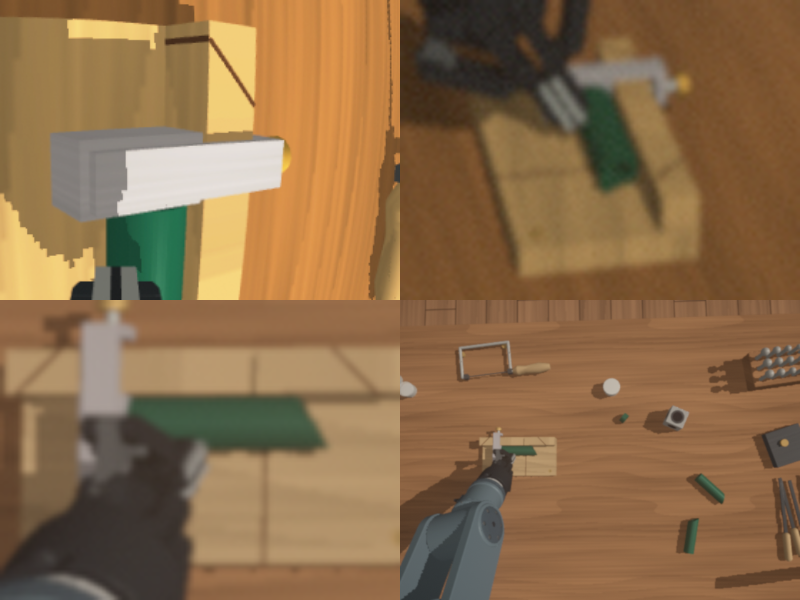

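The tube lies flat against the fence and butts the stop, at about (130, 420) in the lower-left crop. Its crooked end is past the slot, at about (310, 420). The fingers press it at a slant on the stop block's side, and the other things on the bench have not moved.

```bash
python3 -c "
from bench import ctrl
print(ctrl.hand_in())"
```

```text
the job is handed in; nothing more can be done
None
```

The tube lies flat on the saw guide with its square end against the stop and its crooked end past the slot. The shut fingers are holding it down and back against the fence with about 30 N, and the job has been handed in.

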